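# Clamp a tag blank in the stamping jig with a flat screwdriver

### The arm

A 6-joint arm with a two-finger parallel gripper is mounted at the origin on the work surface; the furniture and walls round the work are solid. World frame = base frame: x ahead of the robot, y to its left, z up, the work surface at z = 0. Lengths are in m, angles in rad, forces in N, time in s.
With the tool pointing down it reaches from about 0.275 to 0.75 m from the base axis. Payload 10.2 kg.
Tool frame: the origin (TCP) lies on the centre line of the jaws, within the pads' length; the fingertips stand env.tips_ahead ahead of it and the grasp point (between the pads) lies 6 mm ahead of it (env.tips_ahead is the distance from the TCP to the fingertips, in m); z points along the fingers, y is the line along which they close (so a half turn about z gives the same grasp; the last joint's range is limited). The gripper opens to 88 mm and grips with 3 to 60 N. Pads are 18 mm wide; open, the fingers measure 123 mm over their backs; the gripper's body (75 mm by 187 mm) begins 45 mm behind the grasp point.
Start: joints at [-1.551, 0.313, 1.498, -0, 1.331, -0.223], TCP at [0.126, -0.51, 0.264] pointing down, gripper open.
Joint ranges: [-2.94, 2.94], [-0.97, 2.17], [0.19, 2.56], [-1.23, 4.37], [0.02, 3.11], [-2.88, 2.88]. Speed limits (rad/s): [2.39, 2.39, 3.01, 3.14, 3.14, 3.14].

### API

Orientations are given as a unit quaternion [w, x, y, z].
In Python, from plant import env gives the robot as it stands.
- The arm moves only by the tool step_arm, never from a script. Its argument "deltas" is a list of rows, each an object of numbers: "tx", "ty", "tz": the shift along the tool's x, y, z in m; "yaw": the turn about the tool's z in rad; "gripper": the opening, from -1 (shut) to 1 (fully open). A call has exactly 5 rows; each row is the pose to reach, as a shift and turn from the pose commanded when the call began, along the tool's axes at that moment; what a row does not reach only later rows make up. A row lasts 1/10 s, in which the tool goes at most 50 mm and 8.59 degrees, less where a joint would pass 70% of its speed; a pose out of reach is approached as far as the arm can. A call with a gripper value outside its range is refused whole. The fingers move at their own pace and stop on an object; "newtons" is the grip in N (left out, the last holds). Time passes only in rows, so rows that repeat a pose let the fingers close, or fill a call up. It gives the time, the measured TCP pose, the force, the opening and the grip force at its end, in the units of the state.
- env.state(): the state, without advancing time (a new reading comes with each control period).
- env.snapshot(name): name is "side" or "top"; returns a dict with "image" (420x560x3 uint8, blue, green, red), "fov_y" (degrees; the focal length in pixels is half the picture's height over the tangent of half this angle, whatever the lens; pixels are square), "cx", "cy" (the principal point, pixels), "rvec" (rotation vector, rad) and "tvec" (3), from world to camera coordinates, as OpenCV has them. Camera axes: x right, y down, z forward; pixel columns grow to the right and rows downward; lengths in m; the calibration is good to about 2 mm. A picture is of the moment at which its call begins. There is no depth.
- env.close_job(): hands the job in; it is judged then, once.
Trained networks look in a picture, given as the dict that the camera call returned (one of the last four; its "shot" number tells which), for a name from the list of things; names that differ only in an ending like _2 or _b are one class to them, and where a whole thing is asked for, a point or a joint stands for the part that bears it (a point fixed in the world has none). Each returns a list of dicts, best first, with "confidence" (0 to 1); they miss things now and then, are a little off and sometimes report something else, mostly with a low value. They report only what shows in the picture. A call takes as long as a camera call. They do not tell look-alikes from the thing itself.
- env.recognise(picture, query): "point" ([column, row] in pixels, amid what is visible of it).
- env.outline_of(picture, query): "pixels" (420x560 bool, what is visible of it) and "point" ([column, row] in pixels, amid what is visible of it).
- env.place_of(picture, query): "point" ([column, row] in pixels: a listed point, or the origin of a listed thing).
The state is a dict: "time_s": time; "joint_pos": joint angles; "joint_vel": joint speeds; "tau": joint torques, N m; "tcp_pos": TCP position; "tcp_rot": TCP orientation; "ft_force": force on the tool from outside, world axes, zero at the start; "moment": the same for the moment, N m; "opening": finger opening in m; "gripper_force": force on a finger pad.
Only numpy, scipy, OpenCV 4.12 (cv2) and the standard library are available. Lean on these libraries where they do the work, as an engineer would, in place of code of your own. Each camera call takes 0.05 s, during which the arm holds its last target. There are 200 camera calls.

### The job

A brass tag blank lies loose in the stamping jig. Take the flat screwdriver out of its wooden stand, lower it into the collar of the jig's eccentric clamp and turn it with a light touch until its blade drops into the slot (do not force it, or the slot is burred), then turn the clamp clockwise until the blank is held firmly and flat against the fence, but stop before its edge is dented. Stand the screwdriver back in its hole, let go, and leave the punch block, the hammer and the silver cuff where they lie.

Things in the scene. Friction and masses are not known exactly. Their poses are not given: they have to be found in the camera images.
- jig: Stamping jig bolted to the bench: dark steel base plate 130 x 96 x 12 mm (its x, y, z), origin at the centre of its underside, x along the fence, y towards the fence. On it: fence (+y side), two 6 mm dowels as end stops, the brass blank between them, and on the -y side of the blank an eccentric clamp with a round collar.
- clamp_pivot (a point): Foot of the clamp's vertical pivot, on the base plate, 20.6 mm from the jig's origin along -y. The clamp: a steel cam disc (radius 14 mm, 4 mm off the pivot) beside the blank's edge; fixed on it, centred on the pivot, a collar with the slot. Clockwise from above tightens. It turns at about 0.05 N m until it meets the blank, then the torque climbs within 0.2 rad to 0.2 N m: firm (15 to 20 N). It stays where it is left.
- clamp_mouth (a point): Centre of the collar's flared mouth, about 18 mm wide, 35 mm above the bench, axes as the jig's. The flare catches a blade up to about 3 mm off; below it a straight bore of 13.2 mm, 8 mm long, guides the shank. The collar turns with the clamp but does not give sideways, so a misplaced tool is pushed sideways towards the pivot.
- clamp_slot (a point): Point on the pivot axis, 23.5 mm above the bench, level with the two lands beside the slot; axes as the jig's. The slot crosses the bore's floor: 3.0 mm wide, 4.5 mm deep. Its direction is not measured: it starts anywhere from 0.9 rad anticlockwise to 0.6 rad clockwise (from above) of the jig's x axis, turns with the clamp, and is 0.8 to 1.3 rad clockwise when the cam meets the blank.
- fence: Steel bar 86 x 12 x 9 mm screwed on the jig's base along the jig's x; it is adjustable and set anew each time, 25.2 to 26.8 mm from the jig's middle, so where the clamp gets tight must be felt. Origin at the centre of its underside, axes as the jig's. Its face towards the blank lies at y = -6 mm.
- blank: Loose brass tag blank 60 x 28 x 4 mm with a small hanging hole near one end, lying flat on the jig's base between cam and fence, 0.2 to 0.6 mm off the fence. Origin at the centre of its underside, x along its length. Pressed home against the fence its origin is 20 mm from the fence's origin along y.
- screwdriver: Flat screwdriver, 138 mm long, 0.13 kg, upright in the stand. Origin at the middle of the blade's tip, z up to the handle, x along the blade's width. Blade 11 mm wide (10 at the tip), 2.0 mm thick (1.4 in the last 1.5 mm), 5 mm long; round 12 mm shank with conical end up to 58 mm; 26 mm collar at 58 to 63 mm, which rests on the stand; black handle above.
- handle_grip (a point): Point on the screwdriver's axis 100 mm above the blade's tip, on the six-sided handle (26 mm across flats, from 63 to 138 mm above the tip). The flats face 30, 90 and 150 degrees from the screwdriver's x; grip it across any pair of flats. Under load it winds up a little in the fingers and the slot: the hand turns 0.2 to 0.6 rad farther than the clamp.
- stand: Wooden tool block 120 x 56 x 62 mm, fixed. Origin at the centre of its underside. A hole of 17 mm goes through its middle for the screwdriver; two letter punches stand in the side holes 40 mm either way along x and stick out about 12 mm. When the screwdriver stands in it, its blade's tip is 4 mm above the bench.
- stand_hole0 (a point): Centre of the mouth of the screwdriver's hole, on the stand's top, 62 mm above the bench.
- punch_block: Red block full of grey letter punches, 37 x 74 x 49 mm, loose; to be left alone. Origin at the centre of its underside.
- hammer: Ball peen hammer 277 mm long with a black grip, lying loose; to be left alone. Origin below its middle.
- cuff: Open silver bracelet cuff 53 x 59 x 10 mm, lying loose; to be left alone. Origin at the centre of its underside.
There are look-alikes about, which are no part of the job. Of the things that look like the blank, the largest one is meant.

How it is judged:
By the outcome, as a careful person would: the job done as asked, in the order asked, and still so for the second after the job is handed in, with the robot touching nothing.
It also fails if it takes over 70 s, if anything falls off the work surface, if the arm or the gripper's body presses on something with over 40 N, if the wrist force passes 120 N, or if a joint passes its speed limit or range.

## Working session

There is one attempt and no reset: what is moved stays moved. The work goes in short steps, Python scripts to look and compute and a tool call to move; the robot and the scene stay as the last step left them, time stands still between calls to the robot, and variables do not carry over. Pictures are saved under pics/ and viewed, at most 10 in all, crops included, and the job is handed in when it is done.

Besides the shell and the picture viewer there is one more tool, called after "Call:" as a command line: name --argument value ..., lists and objects as JSON in quotes. step_arm: Moves the arm, as the interface text tells. Its arguments: {"type":"object","properties":{"deltas":{"type":"array"},"newtons":{"type":"number"}},"required":["deltas"]}

```bash
mkdir -p pics; ls; cat > h.py <<'E'
import numpy as np, cv2
from plant import env
def cam(p):
    h=p["image"].shape[0]; f=h/2/np.tan(np.radians(p["fov_y"])/2)
    K=np.array([[f,0,p["cx"]],[0,f,p["cy"]],[0,0,1.]])
    R=cv2.Rodrigues(np.array(p["rvec"],float))[0]; t=np.array(p["tvec"],float).ravel()
    return K,R,t
def ray(p,uv):
    K,R,t=cam(p); d=R.T@np.linalg.inv(K)@np.array([uv[0],uv[1],1.]); return -R.T@t,d
def atz(p,uv,z):
    o,d=ray(p,uv); return o+d*(z-o[2])/d[2]
def tri(ps,uvs):
    A=np.zeros((3,3));b=np.zeros(3)
    for p,uv in zip(ps,uvs):
        o,d=ray(p,uv); d=d/np.linalg.norm(d); M=np.eye(3)-np.outer(d,d); A+=M;b+=M@o
    return np.linalg.solve(A,b)
def proj(p,X):
    K,R,t=cam(p); c=K@(R@np.asarray(X,float)+t); return c[:2]/c[2]
E
python3 - <<'E'
from h import *
np.set_printoptions(precision=4,suppress=True)
print(env.tips_ahead)
P={n:env.snapshot(n) for n in("side","top")}
for n,p in P.items():
    cv2.imwrite(f"pics/{n}0.png",p["image"]); print(n,p.get("shot"),p["fov_y"],ray(p,(280,210)))
for q in ["jig","clamp_pivot","clamp_mouth","clamp_slot","fence","blank","screwdriver","handle_grip","stand","stand_hole0","punch_block","hammer","cuff"]:
    r={n:env.place_of(p,q) for n,p in P.items()}
    for n in r: print(q,n,[(np.round(x["point"],1).tolist(),round(x["confidence"],2)) for x in r[n][:3]])
    if all(r.values()): print("   tri",tri([P["side"],P["top"]],[r["side"][0]["point"],r["top"][0]["point"]]))
print(env.state())
E
```

```text
pics
0.025
side 1 50.47871045239359 (array([ 0.2955, -0.6098,  0.6509]), array([ 0.2837,  0.7319, -0.6197]))
top 2 43.624814504026205 (array([0.3122, 0.0564, 1.1824]), array([ 0.1882, -0.0206, -0.9819]))
jig side [([292.2, 236.6], 0.56)]
jig top [([266.3, 189.5], 0.64)]
   tri [ 0.5861  0.0623 -0.0008]
clamp_pivot side [([297.9, 240.8], 0.66), ([294.8, 229.1], 0.42)]
clamp_pivot top [([276.2, 189.8], 0.72)]
   tri [0.5864 0.0389 0.0053]
clamp_mouth side [([297.5, 228.5], 0.58)]
clamp_mouth top []
clamp_slot side [([299.6, 234.6], 0.61)]
clamp_slot top [([278.3, 185.5], 0.69)]
   tri [0.5898 0.0346 0.0261]
fence side [([323.6, 334.3], 0.71), ([286.9, 223.7], 0.57)]
fence top [([257.8, 188.4], 0.55)]
   tri [ 0.6977  0.0905 -0.4436]
blank side [([292.8, 228.2], 0.61), ([263.6, 206.5], 0.59), ([310.9, 198.5], 0.5)]
blank top [([262.2, 190.3], 0.78), ([215.1, 198.8], 0.68), ([216.9, 152.2], 0.51)]
   tri [0.5857 0.0706 0.0152]
screwdriver side [([321.2, 333.7], 0.17)]
screwdriver top [([373.4, 207.1], 0.51)]
   tri [ 0.5394 -0.1847 -0.0096]
handle_grip side [([326.2, 290.2], 0.62)]
handl
[... 449 characters left out ...]
op [([236.4, 285.3], 0.93)]
   tri [ 0.3717  0.1334 -0.0028]
cuff side [([294.8, 229.2], 0.74), ([377.0, 283.4], 0.6)]
cuff top [([346.4, 149.0], 0.39), ([274.8, 188.2], 0.32)]
   tri [ 0.5733 -0.0924  0.1745]
{'time_s': 1.4, 'joint_pos': array([-1.5514,  0.3129,  1.4977,  0.    ,  1.331 , -0.2234]), 'joint_vel': array([ 0.0001,  0.    , -0.0002, -0.0008,  0.0012,  0.0003]), 'tau': array([  0.0004, -40.2113, -25.2412,   0.0694,   0.032 ,   0.    ]), 'tcp_pos': array([ 0.1262, -0.5096,  0.2637]), 'tcp_rot': array([0.    , 0.9926, 0.1211, 0.    ]), 'ft_force': array([-0.0088, -0.1727, -0.1088]), 'moment': array([ 0.0277, -0.057 ,  0.0317]), 'gripper_force': 0.0, 'opening': 0.08778853439526399}
```

View pictures.

```bash
python3 - <<'E'
import cv2,numpy as np
a=cv2.imread("pics/side0.png");b=cv2.imread("pics/top0.png")
cv2.imwrite("pics/side0c.png",cv2.resize(a[150:400,160:460],(720,600),interpolation=cv2.INTER_CUBIC))
cv2.imwrite("pics/top0c.png",cv2.resize(b[100:340,130:430],(750,600),interpolation=cv2.INTER_CUBIC))
E
```

```text
(no output)
```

View pics/side0c.png

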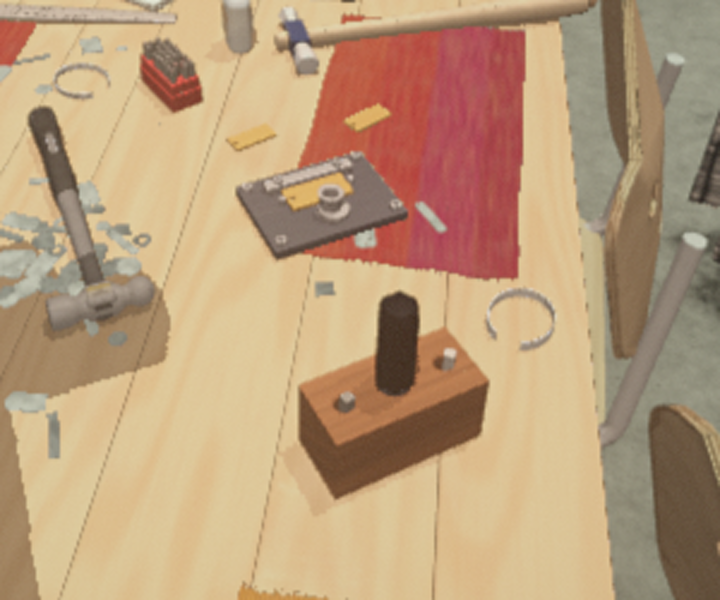

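View pics/top0c.png

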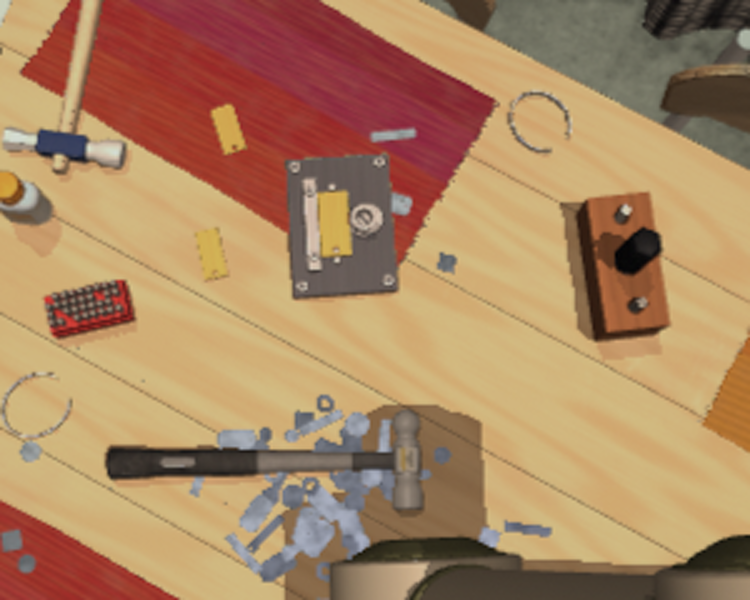

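```bash
cat > fit.py <<'E'
from h import *
from scipy.optimize import minimize
def hullmask(p,X):
    pts=np.array([proj(p,x) for x in X],np.float32)
    m=np.zeros((1680,2240),np.uint8)
    cv2.fillConvexPoly(m,cv2.convexHull(((pts+.5)*4).astype(np.int32)),255)
    return cv2.resize(m,(560,420),interpolation=cv2.INTER_AREA)/255.
def boxfit(Ps,masks,size,x0,z0=0.):
    c=np.array([[sx*size[0]/2,sy*size[1]/2,z] for sx in(-1,1) for sy in(-1,1) for z in(z0,z0+size[2])])
    def cost(v):
        R=cv2.Rodrigues(np.array([0,0,v[2]]))[0]; s=0
        for p,m in zip(Ps,masks):
            h=hullmask(p,c@R.T+[v[0],v[1],0]); s+=1-np.minimum(h,m).sum()/np.maximum(h,m).sum()
        return s
    best=None
    for dy in(-.25,0,.25):
        S=np.array([x0]*4)+[[0,0,dy],[.01,0,dy],[0,.01,dy],[0,0,dy+.15]]
        r=minimize(cost,x0,method="Nelder-Mead",options=dict(initial_simplex=S,xatol=1e-4,fatol=1e-4))
        if best is None or r.fun<best.fun: best=r
    return best.x,best.fun
E
python3 - <<'E'
from fit import *
np.set_printoptions(precision=4,suppress=True)
P=[env.snapshot("side"),env.snapshot("top")]
def mk(q,k=0): return [env.outline_of(p,q)[0]["pixels"].astype(np.uint8) for p in P]
def hull(m):
    c=max(cv2.findContours(m,0,2)[0],key=cv2.contourArea); o=np.zeros_like(m); cv2.fillConvexPoly(o,cv2.convexHull(c),1); return o
for q,s,x0 in [("jig",(.13,.096,.012),(.586,.06,-.05)),("stand",(.12,.056,.062),(.538,-.187,1.5))]:
    M=mk(q); print(q,[m.sum() for m in M])
    H=[hull(m) for m in M]
    print("both",boxfit(P,H,s,x0))
    for i in(0,1): print(i,boxfit(P[i:i+1],H[i:i+1],s,x0))
for p,n in zip(P,("side","top")):
    m=env.outline_of(p,"screwdriver"); print(n,[(x["confidence"],x["pixels"].sum(),x["point"]) for x in m])
im=P[1]["image"]; a=cv2.resize(im[160:225,245:310],(400,400),interpolation=cv2.INTER_LANCZOS4)
b=cv2.resize(im[180:220,365:405],(400,400),interpolation=cv2.INTER_LANCZOS4)
im=P[0]["image"]; c=cv2.resize(im[205:270,255:335],(400,325),interpolation=cv2.INTER_LANCZOS4)
d=cv2.resize(im[262:318,300:350],(290,325),interpolation=cv2.INTER_LANCZOS4)
o=np.zeros((600,800,3),np.uint8); o[:400,:400]=a;o[:400,400:]=b; o=np.zeros((600,800,3),np.uint8)
o[:300,:400]=cv2.resize(a[50:350],(400,300)); o[:300,400:]=cv2.resize(b[50:350],(400,300)); o[300:,:400]=c[:300]; o[300:,400:667]=cv2.resize(d,(267,300))
cv2.imwrite("pics/crops.png",o)
E
```

```text
jig [np.uint64(1556), np.uint64(1818)]
both (array([0.5859, 0.0622, 0.0433]), np.float64(0.05768693003068781))
0 (array([0.586 , 0.0626, 0.0385]), np.float64(0.03136536522732469))
1 (array([0.5855, 0.062 , 0.0531]), np.float64(0.022822638255150074))
stand [np.uint64(3329), np.uint64(1489)]
both (array([ 0.5351, -0.188 ,  0.0829]), np.float64(0.05577570033707491))
0 (array([ 0.5351, -0.1873,  3.2255]), np.float64(0.017503739425778098))
1 (array([ 0.5347, -0.1885,  0.0855]), np.float64(0.03075321848561674))
side [(0.97, np.int64(654), [323.0, 291.4])]
top [(0.74, np.int64(221), [379.3, 198.4])]
```

View pics/crops.png

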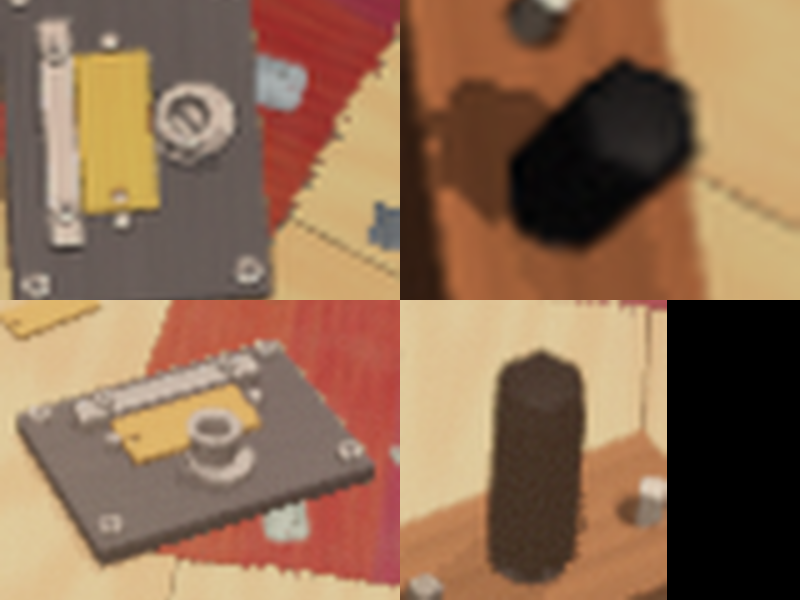

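```bash
cat >> h.py <<'E'
def tool():
    s=env.state(); w,x,y,z=s["tcp_rot"]; return s,np.array(s["tcp_pos"]),2*np.arctan2(y,x)
def go(X,A=None):
    "tool-frame deltas to world TCP X and tool-x angle A (mod pi candidates)"
    s,p,a=tool(); d=np.asarray(X)-p
    print("t",round(s["time_s"],2),"tcp",p.round(4),"A",round(a,3),"q6",round(s["joint_pos"][5],3),"F",np.round(s["ft_force"],2),"M",np.round(s["moment"],3),"open",round(s["opening"],4))
    print(" tx %.4f ty %.4f tz %.4f"%(d[0]*np.cos(a)+d[1]*np.sin(a),d[0]*np.sin(a)-d[1]*np.cos(a),-d[2]), "" if A is None else "yaw %.3f"%((a-A+np.pi)%(2*np.pi)-np.pi))
E
python3 - <<'E'
from fit import *
np.set_printoptions(precision=4,suppress=True)
ims=[cv2.imread("pics/side0.png"),cv2.imread("pics/top0.png")]
P=[env.snapshot("side"),env.snapshot("top")]
W=[]
for p,im,(r0,r1,c0,c1) in zip(P,ims,[(262,312,308,340),(178,210,370,400)]):
    g=im[...,2].astype(float)  # red: wood bright, handle dark
    sub=g[r0:r1,c0:c1]; dark=np.percentile(sub,10); wood=np.median(g[max(r0-5,0):r1,c0-8:c1+8][g[max(r0-5,0):r1,c0-8:c1+8]>110]); print(dark,wood)
    W.append((g,dark,wood,(r0,r1,c0,c1)))
dd=[np.clip((w-g)/(w-d),0,1) for g,d,w,_ in W]
def hexX(v):
    a=v[2]+np.arange(6)*np.pi/3
    return np.array([[v[0]+.01501*np.cos(t),v[1]+.01501*np.sin(t),z] for t in a for z in(.067,.142)])
def c1(i,v):
    r0,r1,c0,c1=W[i][3]; m=hullmask(P[i],hexX(v))[r0:r1,c0:c1]; e=(m-dd[i][r0:r1,c0:c1])
    sel=cv2.dilate((m>0).astype(np.uint8),np.ones((3,3)))  # near handle only
    return (e*e*sel).sum()
for idx in([0],[1],[0,1]):
    out=[]
    for deg in range(0,60,6):
        f=lambda u:sum(c1(i,(u[0],u[1],np.radians(deg))) for i in idx)
        r=minimize(f,[.536,-.187],method="Nelder-Mead",options=dict(initial_simplex=[[.536,-.187],[.54,-.187],[.536,-.183]],xatol=1e-4,fatol=.01)); out.append((deg,round(r.fun,2),r.x.round(4).tolist()))
    print(idx,*out,sep="\n ")
go((.535,-.187,.2))
E
```

```text
69.0 221.0
12.900000000000006 208.0
[0]
 (0, np.float64(13.79), [0.5323, -0.1931])
 (6, np.float64(15.58), [0.5321, -0.1932])
 (12, np.float64(25.76), [0.5315, -0.1933])
 (18, np.float64(34.0), [0.5324, -0.1937])
 (24, np.float64(41.97), [0.5327, -0.193])
 (30, np.float64(45.8), [0.5322, -0.1938])
 (36, np.float64(44.0), [0.5323, -0.1937])
 (42, np.float64(37.5), [0.5329, -0.1929])
 (48, np.float64(30.04), [0.5325, -0.1932])
 (54, np.float64(18.28), [0.5323, -0.1934])
[1]
 (0, np.float64(16.25), [0.533, -0.1847])
 (6, np.float64(16.46), [0.5331, -0.1847])
 (12, np.float64(17.11), [0.533, -0.1852])
 (18, np.float64(19.15), [0.5326, -0.1842])
 (24, np.float64(19.51), [0.533, -0.185])
 (30, np.float64(20.43), [0.5331, -0.1844])
 (36, np.float64(20.59), [0.533, -0.1851])
 (42, np.float64(20.23), [0.5339, -0.185])
 (48, np.float64(19.19), [0.5338, -0.1848])
 (54, np.float64(17.78), [0.5336, -0.1845])
[0, 1]
 (0, np.float64(75.6), [0.5349, -0.1886])
 (6, np.float64(78.74), [0.5346, -0.1885])
 (12, np.float64(85.54), [0.5349, -0.188])
 (18, np.float64(100.35), [0.5348, -0.1886])
 (24, np.float64(106.36), [0.5349, -0.1883])
 (30, np.float64(108.21), [0.5346, -0.1886])
 (36, np.float64(107.59), [0.5349, -0.1887])
 (42, np.float64(103.04), [0.5342, -0.1891])
 (48, np.float64(93.04), [0.5348, -0.1881])
 (54, np.float64(82.97), [0.5344, -0.1891])
t 1.9 tcp [ 0.1262 -0.5096  0.2637] A 0.243 q6 -0.223 F [ 0.54  0.1  -0.29] M [-0.014 -0.027  0.001] open 0.0885
 tx 0.4743 ty -0.2149 tz 0.0637
```

Call:
step_arm --deltas '[{"tx": 0.04,"ty": -0.018,"yaw": -0.14,"gripper": 1},{"tx": 0.08,"ty": -0.036,"yaw": -0.28,"gripper": 1},{"tx": 0.12,"ty": -0.054,"yaw": -0.42,"gripper": 1},{"tx": 0.16,"ty": -0.072,"yaw": -0.56,"gripper": 1},{"tx": 0.2,"ty": -0.09,"yaw": -0.7,"gripper": 1}]' --newtons 40

```text
validation failed for argument at $.de...
```

Call:
step_arm --deltas '[{"tx": 0.04,"ty": 0.0114,"yaw": -0.14,"gripper": 1},{"tx": 0.08,"ty": 0.0228,"yaw": -0.28,"gripper": 1},{"tx": 0.12,"ty": 0.0342,"yaw": -0.42,"gripper": 1},{"tx": 0.16,"ty": 0.0456,"yaw": -0.56,"gripper": 1},{"tx": 0.2,"ty": 0.057,"yaw": -0.7,"gripper": 1}]'

```text
validation failed for argument at $.de...
```

```bash
python3 -c "
from h import *
go((.535,-.188,.2),2.12)"
```

```text
t 1.9 tcp [ 0.1262 -0.5096  0.2637] A 0.243 q6 -0.223 F [ 0.54  0.1  -0.29] M [-0.014 -0.027  0.001] open 0.0885
 tx 0.4741 ty -0.2139 tz 0.0637 yaw -1.877
```

Call:
step_arm --deltas '[{"tx": 0.04,"ty": -0.018,"tz": 0,"yaw": -0.14,"gripper": 1},{"tx": 0.08,"ty": -0.036,"tz": 0,"yaw": -0.28,"gripper": 1},{"tx": 0.12,"ty": -0.054,"tz": 0,"yaw": -0.42,"gripper": 1},{"tx": 0.16,"ty": -0.072,"tz": 0,"yaw": -0.56,"gripper": 1},{"tx": 0.2,"ty": -0.09,"tz": 0,"yaw": -0.7,"gripper": 1}]' --newtons 40

```text
time_s: 2.4
tcp_pos: [0.2998, -0.3729, 0.2639]
tcp_rot: [0.0, 0.89, 0.457, -0.0]
ft_force: [0.0, -0.6, -0.7]
opening: 0.088
gripper_force: 0.0
```

Call:
step_arm --deltas '[{"tx": 0.04,"ty": 0.0114,"tz": 0,"yaw": -0.14,"gripper": 1},{"tx": 0.08,"ty": 0.0228,"tz": 0,"yaw": -0.28,"gripper": 1},{"tx": 0.12,"ty": 0.0342,"tz": 0,"yaw": -0.42,"gripper": 1},{"tx": 0.16,"ty": 0.0456,"tz": 0,"yaw": -0.56,"gripper": 1},{"tx": 0.2,"ty": 0.057,"tz": 0,"yaw": -0.7,"gripper": 1}]'

```text
time_s: 2.9
tcp_pos: [0.4636, -0.2445, 0.2639]
tcp_rot: [0.0, 0.679, 0.734, -0.0]
ft_force: [0.4, -1.6, 0.6]
opening: 0.0881
gripper_force: 0.0
```

```bash
python3 -c "
from h import *
go((.535,-.188,.11),2.12)"
```

```text
t 2.9 tcp [ 0.4636 -0.2445  0.2639] A 1.649 q6 -0.787 F [ 0.4  -1.62  0.56] M [-0.042 -0.061 -0.053] open 0.0881
 tx 0.0508 ty 0.0756 tz 0.1539 yaw -0.471
```

Call:
step_arm --deltas '[{"tx": 0.02,"ty": 0.03,"tz": 0,"yaw": -0.14,"gripper": 1},{"tx": 0.04,"ty": 0.06,"tz": 0,"yaw": -0.28,"gripper": 1},{"tx": 0.051,"ty": 0.0755,"tz": 0.01,"yaw": -0.42,"gripper": 1},{"tx": 0.051,"ty": 0.0755,"tz": 0.04,"yaw": -0.471,"gripper": 1},{"tx": 0.051,"ty": 0.0755,"tz": 0.06,"yaw": -0.471,"gripper": 1}]'

```text
time_s: 3.4
tcp_pos: [0.534, -0.1887, 0.202]
tcp_rot: [-0.001, 0.49, 0.872, 0.0]
ft_force: [-0.8, -1.0, 0.5]
opening: 0.0882
gripper_force: 0.0
```

Call:
step_arm --deltas '[{"tx": 0,"ty": 0,"tz": 0.03,"yaw": 0,"gripper": 1},{"tx": 0,"ty": 0,"tz": 0.06,"yaw": 0,"gripper": 1},{"tx": 0,"ty": 0,"tz": 0.08,"yaw": 0,"gripper": 1},{"tx": 0,"ty": 0,"tz": 0.09,"yaw": 0,"gripper": 1},{"tx": 0,"ty": 0,"tz": 0.094,"yaw": 0,"gripper": 0.3}]'

```text
time_s: 3.9
tcp_pos: [0.5339, -0.1895, 0.1092]
tcp_rot: [-0.0, 0.492, 0.871, 0.0]
ft_force: [0.5, -0.2, 0.0]
opening: 0.082
gripper_force: 0.0
```

```bash
python3 - <<'E'
from h import *
go((.535,-.188,.11),2.12)
ps=[env.snapshot("side"),env.snapshot("top")]
r=[env.place_of(p,"handle_grip") for p in ps]
print(r, tri(ps,[x[0]["point"] for x in r]) if all(r) else 0)
cv2.imwrite("pics/grip.png",np.vstack([cv2.resize(ps[0]["image"][200:340,240:400],(640,560))]))
E
```

```text
t 3.9 tcp [ 0.5339 -0.1895  0.1092] A 2.114 q6 -1.091 F [ 0.53 -0.16  0.01] M [-0.035 -0.227  0.018] open 0.082
 tx 0.0007 ty 0.0017 tz -0.0008 yaw -0.006
[[{'point': [324.2, 292.0], 'confidence': 0.8}], []] 0
```

View pics/grip.png

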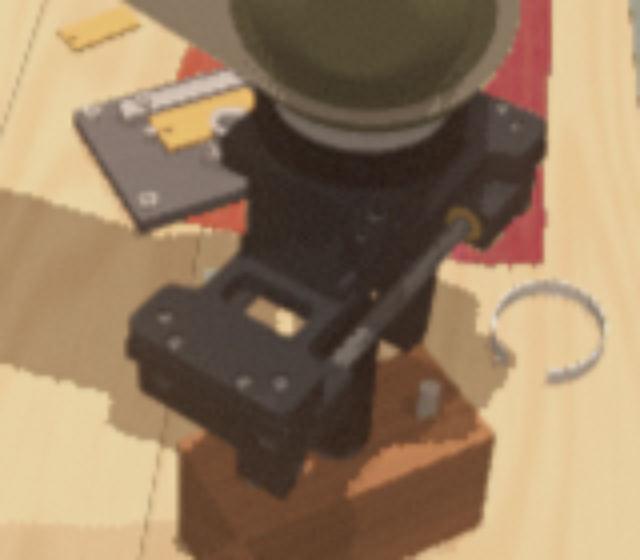

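Call:
step_arm --deltas '[{"tx": 0.0007,"ty": 0.001,"tz": 0,"yaw": 0,"gripper": -0.2},{"tx": 0.0007,"ty": 0.001,"tz": 0,"yaw": 0,"gripper": -0.5},{"tx": 0.0007,"ty": 0.001,"tz": 0,"yaw": 0,"gripper": -1},{"tx": 0.0007,"ty": 0.001,"tz": 0,"yaw": 0,"gripper": -1},{"tx": 0.0007,"ty": 0.001,"tz": 0,"yaw": 0,"gripper": -1}]' --newtons 20

```text
time_s: 4.6
tcp_pos: [0.5346, -0.1884, 0.1098]
tcp_rot: [0.0, 0.492, 0.871, 0.0]
ft_force: [-0.2, 0.5, 0.4]
opening: 0.0264
gripper_force: 10.9
```

Call:
step_arm --deltas '[{"tx": 0,"ty": 0,"tz": 0,"yaw": 0,"gripper": -1},{"tx": 0,"ty": 0,"tz": 0,"yaw": 0,"gripper": -1},{"tx": 0,"ty": 0,"tz": 0,"yaw": 0,"gripper": -1},{"tx": 0,"ty": 0,"tz": 0,"yaw": 0,"gripper": -1},{"tx": 0,"ty": 0,"tz": 0,"yaw": 0,"gripper": -1}]' --newtons 45

```text
time_s: 5.1
tcp_pos: [0.5345, -0.1884, 0.1098]
tcp_rot: [0.0, 0.492, 0.871, 0.0]
ft_force: [0.6, -0.7, 1.7]
opening: 0.0259
gripper_force: 45.0
```

```bash
python3 -c "
from h import *
go((.535,-.188,.11),2.12)"
```

```text
t 5.1 tcp [ 0.5345 -0.1884  0.1098] A 2.114 q6 -1.089 F [ 0.6  -0.71  1.7 ] M [ 0.036 -0.172 -0.024] open 0.0259
 tx 0.0001 ty 0.0006 tz -0.0002 yaw -0.006
```

Call:
step_arm --deltas '[{"tx": 0,"ty": 0,"tz": -0.02,"yaw": 0,"gripper": -1},{"tx": 0,"ty": 0,"tz": -0.05,"yaw": 0,"gripper": -1},{"tx": 0,"ty": 0,"tz": -0.08,"yaw": 0,"gripper": -1},{"tx": 0,"ty": 0,"tz": -0.1,"yaw": 0,"gripper": -1},{"tx": 0,"ty": 0,"tz": -0.1,"yaw": 0,"gripper": -1}]'

```text
time_s: 5.6
tcp_pos: [0.5351, -0.1888, 0.2119]
tcp_rot: [0.002, 0.492, 0.871, -0.0]
ft_force: [-0.1, 0.2, -0.0]
opening: 0.0256
gripper_force: 45.0
```

```bash
python3 - <<'E'
from h import *
s,t,a=tool(); go((.586,.042,.21),a)
p=env.snapshot("side"); q=env.snapshot("top")
tip=t-[0,0,.106]; print(tip,proj(p,tip),proj(q,tip))
for x,pp in((tip,p),):
    u,v=proj(p,x).round().astype(int)
    c1=p["image"][v-45:v+15,u-25:u+25]
u2,v2=proj(q,tip).round().astype(int); 
print((env.place_of(p,"screwdriver") or [0])[0])
o=np.zeros((600,800,3),np.uint8); o[:,:500]=cv2.resize(c1,(500,600),interpolation=cv2.INTER_LANCZOS4)
o[:300,500:]=cv2.resize(q["image"][v2-25:v2+25,u2-25:u2+25],(300,300),interpolation=cv2.INTER_LANCZOS4)
cv2.imwrite("pics/blade.png",o); cv2.imwrite("pics/blade_full.png",p["image"])
E
```

```text
t 5.6 tcp [ 0.5351 -0.1888  0.2119] A 2.114 q6 -1.089 F [-0.13  0.2  -0.01] M [ 0.02  -0.116 -0.031] open 0.0256
 tx 0.1713 ty 0.1628 tz 0.0019 yaw 0.000
[ 0.53513977 -0.18880791  0.10594612] [325.35679451 291.50208964] [385.68859241 199.8301307 ]
{'point': [320.8, 291.5], 'confidence': 0.87}
```

View pics/blade.png

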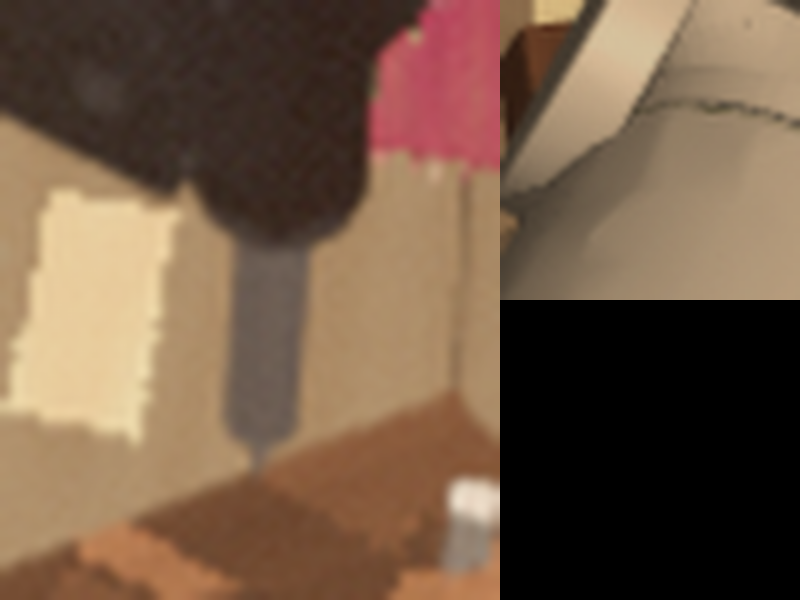

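```bash
python3 - <<'E'
from h import *
np.set_printoptions(precision=4,suppress=True)
P=[env.snapshot("side"),env.snapshot("top")]
print("mouth vis", atz(P[0],(298,230),.035),atz(P[1],(275.4,187.3),.035), tri(P,[(298,230),(275.4,187.3)]))
print("net mouth side",atz(P[0],(297.5,228.5),.035))
print("net slot",atz(P[0],(299.6,234.6),.0235),atz(P[1],(278.3,185.5),.0235))
print("net pivot",atz(P[0],(297.9,240.8),.012),atz(P[1],(276.2,189.8),.012))
print("net blank",atz(P[0],(292.8,228.2),.012),atz(P[1],(262.2,190.3),.012))
for n in(0,1): print("pred mouth",proj(P[n],(.5868,.0416,.035)))
# ring segmentation: bright collar on dark plate
for n,(f,z) in enumerate([("side0",.035),("top0",.035)]):
    im=cv2.imread(f"pics/{f}.png"); u,v=proj(P[n],(.5868,.0416,.03)).round().astype(int)
    c=cv2.resize(im[v-14:v+14,u-14:u+14],None,fx=14 if n==0 else 14,fy=14,interpolation=cv2.INTER_LANCZOS4); print(n,u-14,v-14)
    for k in range(0,392,56): cv2.line(c,(k,0),(k,6),(0,0,255),1); cv2.line(c,(0,k),(6,k),(0,0,255),1)
    q=proj(P[n],(.5868,.0416,.035))-[u-14,v-14]; cv2.circle(c,tuple(((q+.5)*14).astype(int)),3,(0,0,255),-1)
    if n==0:o=c
    else:o=np.hstack([o,c])
cv2.imwrite("pics/collar.png",o)
go((.5868,.0416,.21),2.1)
E
```

```text
mouth vis [0.5877 0.0401 0.035 ] [0.5843 0.0412 0.035 ] [0.5862 0.0408 0.0342]
net mouth side [0.5886 0.0449 0.035 ]
net slot [0.5904 0.0372 0.0235] [0.591  0.0344 0.0235]
net pivot [0.5845 0.0322 0.012 ] [0.5838 0.0392 0.012 ]
net blank [0.5904 0.0741 0.012 ] [0.5834 0.0713 0.012 ]
pred mouth [297.3162 229.6586]
pred mouth [275.2104 186.2044]
0 283 217
1 261 173
t 5.85 tcp [ 0.534  -0.1882  0.2081] A 2.114 q6 -1.089 F [-0.44  0.07 -0.67] M [-0.049 -0.029  0.012] open 0.0258
 tx 0.1694 ty 0.1639 tz -0.0019 yaw 0.014
```

View pics/collar.png

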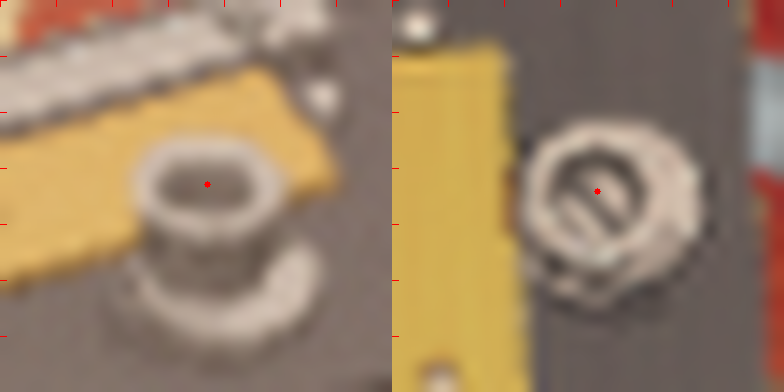

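Call:
step_arm --deltas '[{"tx": 0.034,"ty": 0.0328,"tz": 0,"yaw": 0,"gripper": -1},{"tx": 0.068,"ty": 0.0656,"tz": 0,"yaw": 0.01,"gripper": -1},{"tx": 0.102,"ty": 0.0984,"tz": 0,"yaw": 0.02,"gripper": -1},{"tx": 0.136,"ty": 0.1312,"tz": 0,"yaw": 0.03,"gripper": -1},{"tx": 0.1694,"ty": 0.1639,"tz": 0,"yaw": 0.03,"gripper": -1}]'

```text
time_s: 6.35
tcp_pos: [0.5871, 0.0433, 0.2087]
tcp_rot: [-0.001, 0.505, 0.863, -0.0]
ft_force: [0.4, -0.4, -1.1]
opening: 0.0258
gripper_force: 45.0
```

Call:
step_arm --deltas '[{"tx": 0,"ty": 0,"tz": 0.015,"yaw": 0,"gripper": -1},{"tx": 0,"ty": 0,"tz": 0.035,"yaw": 0,"gripper": -1},{"tx": 0,"ty": 0,"tz": 0.05,"yaw": 0,"gripper": -1},{"tx": 0,"ty": 0,"tz": 0.055,"yaw": 0,"gripper": -1},{"tx": 0,"ty": 0,"tz": 0.055,"yaw": 0,"gripper": -1}]'

```text
time_s: 6.85
tcp_pos: [0.5869, 0.0413, 0.1537]
tcp_rot: [-0.001, 0.505, 0.863, -0.0]
ft_force: [0.8, -0.5, -1.2]
opening: 0.0258
gripper_force: 45.0
```

```bash
python3 - <<'E'
from h import *
go((.5868,.0413,.15),2.08)
s,t,a=tool(); p=env.snapshot("side"); tip=t-[0,0,.106]; u,v=proj(p,tip); print(u,v,proj(p,(.5868,.0413,.035)))
u,v=int(round(u)),int(round(v))
c=cv2.resize(p["image"][v-20:v+25,u-25:u+25],(700,630),interpolation=cv2.INTER_LANCZOS4)[:600]; print(u-25,v-20)
cv2.imwrite("pics/above.png",c)
E
```

```text
t 6.85 tcp [0.5869 0.0413 0.1537] A 2.084 q6 -0.642 F [ 0.77 -0.55 -1.16] M [-0.04  -0.208 -0.006] open 0.0258
 tx 0.0000 ty -0.0001 tz 0.0037 yaw 0.004
297.5130043247777 225.12569972858552 [297.37242163 229.74498484]
273 205
```

View pics/above.png

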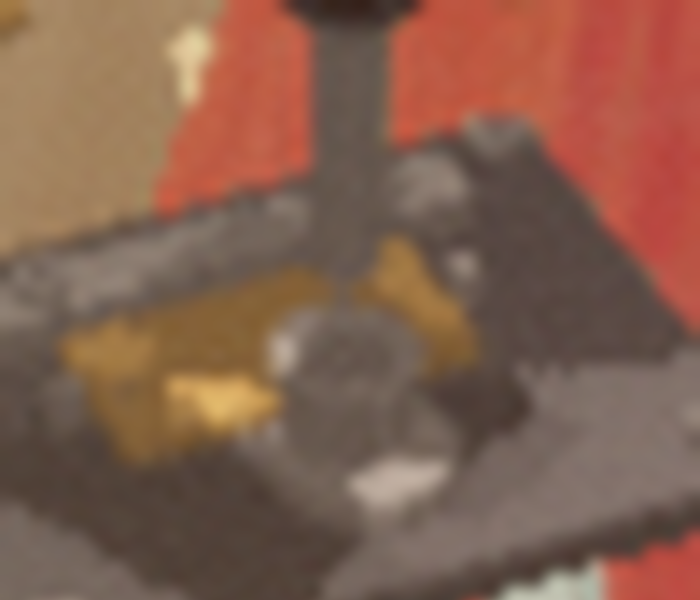

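Call:
step_arm --deltas '[{"tx": 0,"ty": 0,"tz": 0.005,"yaw": 0,"gripper": -1},{"tx": 0,"ty": 0,"tz": 0.01,"yaw": 0,"gripper": -1},{"tx": 0,"ty": 0,"tz": 0.015,"yaw": 0,"gripper": -1},{"tx": 0,"ty": 0,"tz": 0.018,"yaw": 0,"gripper": -1},{"tx": 0,"ty": 0,"tz": 0.018,"yaw": 0,"gripper": -1}]'

```text
time_s: 7.4
tcp_pos: [0.5871, 0.0413, 0.1362]
tcp_rot: [-0.0, 0.505, 0.863, -0.0]
ft_force: [-0.5, 0.2, -1.0]
opening: 0.0258
gripper_force: 45.0
```

Call:
step_arm --deltas '[{"tx": 0,"ty": 0,"tz": 0.001,"yaw": 0,"gripper": -1},{"tx": 0,"ty": 0,"tz": 0.002,"yaw": 0,"gripper": -1},{"tx": 0,"ty": 0,"tz": 0.003,"yaw": 0,"gripper": -1},{"tx": 0,"ty": 0,"tz": 0.004,"yaw": 0,"gripper": -1},{"tx": 0,"ty": 0,"tz": 0.004,"yaw": 0,"gripper": -1}]'

```text
time_s: 7.9
tcp_pos: [0.5872, 0.0413, 0.1326]
tcp_rot: [-0.0, 0.505, 0.863, -0.0]
ft_force: [-0.4, 0.1, -1.9]
opening: 0.0257
gripper_force: 45.0
```

```bash
python3 -c "
from h import *
go((.5868,.0413,.1293),2.08)"
```

```text
t 7.9 tcp [0.5872 0.0413 0.1326] A 2.084 q6 -0.642 F [-0.41  0.14 -1.86] M [ 0.024 -0.141 -0.018] open 0.0257
 tx 0.0002 ty -0.0004 tz 0.0033 yaw 0.004
```

Call:
step_arm --deltas '[{"tx": 0,"ty": 0,"tz": 0.0006,"yaw": 0,"gripper": -1},{"tx": 0,"ty": 0,"tz": 0.0012,"yaw": 0,"gripper": -1},{"tx": 0,"ty": 0,"tz": 0.0018,"yaw": 0,"gripper": -1},{"tx": 0,"ty": 0,"tz": 0.0024,"yaw": 0,"gripper": -1},{"tx": 0,"ty": 0,"tz": 0.0024,"yaw": 0,"gripper": -1}]'

```text
time_s: 8.4
tcp_pos: [0.5872, 0.0413, 0.1302]
tcp_rot: [-0.0, 0.505, 0.863, -0.0]
ft_force: [-1.1, 0.3, -1.3]
opening: 0.0261
gripper_force: 45.0
```

Call:
step_arm --deltas '[{"tx": 0,"ty": 0,"tz": 0.0003,"yaw": 0,"gripper": -1},{"tx": 0,"ty": 0,"tz": 0.0006,"yaw": 0,"gripper": -1},{"tx": 0,"ty": 0,"tz": 0.0008,"yaw": 0,"gripper": -1},{"tx": 0,"ty": 0,"tz": 0.0008,"yaw": 0,"gripper": -1},{"tx": 0,"ty": 0,"tz": 0.0008,"yaw": 0,"gripper": -1}]'

```text
time_s: 8.9
tcp_pos: [0.5873, 0.0413, 0.1295]
tcp_rot: [0.0, 0.505, 0.863, 0.0]
ft_force: [-0.1, -1.0, -1.8]
opening: 0.0259
gripper_force: 45.0
```

Call:
step_arm --deltas '[{"tx": 0,"ty": 0,"tz": 0.0002,"yaw": 0,"gripper": -1},{"tx": 0,"ty": 0,"tz": 0.0004,"yaw": 0,"gripper": -1},{"tx": 0,"ty": 0,"tz": 0.0006,"yaw": 0,"gripper": -1},{"tx": 0,"ty": 0,"tz": 0.0006,"yaw": 0,"gripper": -1},{"tx": 0,"ty": 0,"tz": 0.0006,"yaw": 0,"gripper": -1}]'

```text
time_s: 9.4
tcp_pos: [0.5873, 0.0413, 0.129]
tcp_rot: [0.0, 0.505, 0.863, 0.0]
ft_force: [0.2, 0.4, -0.2]
opening: 0.0256
gripper_force: 45.0
```

Call:
step_arm --deltas '[{"tx": 0,"ty": 0,"tz": 0.0002,"yaw": 0,"gripper": -1},{"tx": 0,"ty": 0,"tz": 0.0004,"yaw": 0,"gripper": -1},{"tx": 0,"ty": 0,"tz": 0.0004,"yaw": 0,"gripper": -1},{"tx": 0,"ty": 0,"tz": 0.0004,"yaw": 0,"gripper": -1},{"tx": 0,"ty": 0,"tz": 0.0004,"yaw": 0,"gripper": -1}]'

```text
time_s: 9.9
tcp_pos: [0.5873, 0.0413, 0.1287]
tcp_rot: [0.0, 0.505, 0.863, 0.0]
ft_force: [-0.5, -0.4, 3.1]
opening: 0.0258
gripper_force: 45.0
```

Call:
step_arm --deltas '[{"tx": 0,"ty": 0,"tz": 0,"yaw": 0.04,"gripper": -1},{"tx": 0,"ty": 0,"tz": 0,"yaw": 0.08,"gripper": -1},{"tx": 0,"ty": 0,"tz": 0,"yaw": 0.12,"gripper": -1},{"tx": 0,"ty": 0,"tz": 0,"yaw": 0.12,"gripper": -1},{"tx": 0,"ty": 0,"tz": 0,"yaw": 0.12,"gripper": -1}]'

```text
time_s: 10.4
tcp_pos: [0.5874, 0.0413, 0.1285]
tcp_rot: [0.0, 0.555, 0.832, 0.0]
ft_force: [1.3, 0.3, 1.1]
opening: 0.0256
gripper_force: 45.0
```

Call:
step_arm --deltas '[{"tx": 0,"ty": 0,"tz": 0,"yaw": 0.03,"gripper": -1},{"tx": 0,"ty": 0,"tz": 0,"yaw": 0.06,"gripper": -1},{"tx": 0,"ty": 0,"tz": 0,"yaw": 0.1,"gripper": -1},{"tx": 0,"ty": 0,"tz": 0,"yaw": 0.1,"gripper": -1},{"tx": 0,"ty": 0,"tz": 0,"yaw": 0.1,"gripper": -1}]'

```text
time_s: 10.9
tcp_pos: [0.5872, 0.0414, 0.1283]
tcp_rot: [-0.0, 0.596, 0.803, -0.0]
ft_force: [1.9, 1.1, -1.1]
opening: 0.0258
gripper_force: 45.0
```

```bash
python3 -c "
from h import *
go((.5868,.0413,.1293),1.83)"
```

```text
t 10.9 tcp [0.5872 0.0414 0.1283] A 1.865 q6 -0.423 F [ 1.88  1.12 -1.13] M [ 0.039 -0.346 -0.032] open 0.0258
 tx 0.0000 ty -0.0004 tz -0.0010 yaw 0.035
```

Call:
step_arm --deltas '[{"tx": 0,"ty": 0,"tz": 0.0003,"yaw": 0,"gripper": -1},{"tx": 0,"ty": 0,"tz": 0.0006,"yaw": 0,"gripper": -1},{"tx": 0,"ty": 0,"tz": 0.0008,"yaw": 0,"gripper": -1},{"tx": 0,"ty": 0,"tz": 0.0008,"yaw": 0,"gripper": -1},{"tx": 0,"ty": 0,"tz": 0.0008,"yaw": 0,"gripper": -1}]'

```text
time_s: 11.4
tcp_pos: [0.5872, 0.0414, 0.1277]
tcp_rot: [-0.0, 0.596, 0.803, -0.0]
ft_force: [1.0, 0.1, -0.7]
opening: 0.0256
gripper_force: 45.0
```

Call:
step_arm --deltas '[{"tx": 0,"ty": 0,"tz": 0.0004,"yaw": 0.03,"gripper": -1},{"tx": 0,"ty": 0,"tz": 0.0008,"yaw": 0.05,"gripper": -1},{"tx": 0,"ty": 0,"tz": 0.0012,"yaw": 0.05,"gripper": -1},{"tx": 0,"ty": 0,"tz": 0.0014,"yaw": 0.05,"gripper": -1},{"tx": 0,"ty": 0,"tz": 0.0014,"yaw": 0.05,"gripper": -1}]'

```text
time_s: 11.9
tcp_pos: [0.5873, 0.0414, 0.1263]
tcp_rot: [-0.0, 0.616, 0.788, 0.0]
ft_force: [0.1, 0.4, -0.5]
opening: 0.0257
gripper_force: 45.0
```

```bash
python3 -c "
from h import *
go((.5868,.0413,.1243),1.83)"
```

```text
t 11.9 tcp [0.5873 0.0414 0.1263] A 1.814 q6 -0.372 F [ 0.05  0.41 -0.51] M [ 0.143 -0.156 -0.021] open 0.0257
 tx 0.0001 ty -0.0005 tz 0.0020 yaw -0.016
```

Dropping in freely; continue down to just short of the slot's floor.

Call:
step_arm --deltas '[{"tx": 0,"ty": 0,"tz": 0.0004,"yaw": 0,"gripper": -1},{"tx": 0,"ty": 0,"tz": 0.0008,"yaw": 0,"gripper": -1},{"tx": 0,"ty": 0,"tz": 0.0012,"yaw": 0,"gripper": -1},{"tx": 0,"ty": 0,"tz": 0.0014,"yaw": 0,"gripper": -1},{"tx": 0,"ty": 0,"tz": 0.0014,"yaw": 0,"gripper": -1}]'

```text
time_s: 12.4
tcp_pos: [0.5873, 0.0413, 0.1249]
tcp_rot: [-0.0, 0.616, 0.788, 0.0]
ft_force: [0.7, -0.4, 0.2]
opening: 0.0255
gripper_force: 45.0
```

```bash
python3 -c "
from h import *
go((.5868,.0413,.1243),1.83)"
```

```text
t 12.4 tcp [0.5873 0.0413 0.1249] A 1.814 q6 -0.372 F [ 0.66 -0.36  0.16] M [ 0.156 -0.121 -0.012] open 0.0255
 tx 0.0001 ty -0.0005 tz 0.0006 yaw -0.016
```

Call:
step_arm --deltas '[{"tx": 0,"ty": 0,"tz": 0,"yaw": 0.05,"gripper": -1},{"tx": 0,"ty": 0,"tz": 0,"yaw": 0.15,"gripper": -1},{"tx": 0,"ty": 0,"tz": 0,"yaw": 0.25,"gripper": -1},{"tx": 0,"ty": 0,"tz": 0,"yaw": 0.35,"gripper": -1},{"tx": 0,"ty": 0,"tz": 0,"yaw": 0.45,"gripper": -1}]'

```text
time_s: 12.9
tcp_pos: [0.5873, 0.0414, 0.1248]
tcp_rot: [0.0, 0.778, 0.629, 0.0]
ft_force: [1.6, 1.1, -0.8]
opening: 0.0258
gripper_force: 45.0
```

```bash
python3 -c "
from h import *
go((.5868,.0413,.1249),1.83)"
```

```text
t 12.9 tcp [0.5873 0.0414 0.1248] A 1.36 q6 0.082 F [ 1.63  1.14 -0.83] M [ 0.213 -0.345  0.078] open 0.0258
 tx -0.0002 ty -0.0005 tz -0.0001 yaw -0.470
```

Call:
step_arm --deltas '[{"tx": 0,"ty": 0,"tz": 0,"yaw": 0.1,"gripper": -1},{"tx": 0,"ty": 0,"tz": 0,"yaw": 0.2,"gripper": -1},{"tx": 0,"ty": 0,"tz": 0,"yaw": 0.3,"gripper": -1},{"tx": 0,"ty": 0,"tz": 0,"yaw": 0.4,"gripper": -1},{"tx": 0,"ty": 0,"tz": 0,"yaw": 0.5,"gripper": -1}]'

```text
time_s: 13.4
tcp_pos: [0.5873, 0.0415, 0.1248]
tcp_rot: [-0.0, 0.909, 0.417, 0.0]
ft_force: [1.2, 1.1, 0.3]
opening: 0.0258
gripper_force: 45.0
```

```bash
python3 -c "
from h import *
go((.5868,.0413,.1249),1.83)"
```

```text
t 13.4 tcp [0.5873 0.0415 0.1248] A 0.86 q6 0.582 F [1.17 1.11 0.26] M [ 0.399 -0.289  0.085] open 0.0258
 tx -0.0005 ty -0.0003 tz -0.0001 yaw -0.970
```

Call:
step_arm --deltas '[{"tx": 0,"ty": 0,"tz": 0,"yaw": 0.1,"gripper": -1},{"tx": 0,"ty": 0,"tz": 0,"yaw": 0.2,"gripper": -1},{"tx": 0,"ty": 0,"tz": 0,"yaw": 0.3,"gripper": -1},{"tx": 0,"ty": 0,"tz": 0,"yaw": 0.4,"gripper": -1},{"tx": 0,"ty": 0,"tz": 0,"yaw": 0.5,"gripper": -1}]'

```text
time_s: 13.9
tcp_pos: [0.5874, 0.0417, 0.1248]
tcp_rot: [-0.0, 0.984, 0.179, 0.0]
ft_force: [1.8, 3.2, -1.5]
opening: 0.0257
gripper_force: 45.0
```

```bash
python3 -c "
from h import *
go((.5868,.0413,.1249),1.83)
print(env.state()['tau'].round(3))"
```

```text
t 13.9 tcp [0.5874 0.0417 0.1248] A 0.36 q6 1.082 F [ 1.82  3.15 -1.47] M [ 0.54  -0.415  0.073] open 0.0257
 tx -0.0007 ty 0.0001 tz -0.0001 yaw -1.470
[ -1.479 -49.895 -22.121  -0.718   0.401  -1.266]
```

Call:
step_arm --deltas '[{"tx": 0.0003,"ty": -0.0002,"tz": 0,"yaw": 0.05,"gripper": -1},{"tx": 0.0003,"ty": -0.0002,"tz": 0,"yaw": 0.1,"gripper": -1},{"tx": 0.0003,"ty": -0.0002,"tz": 0,"yaw": 0.15,"gripper": -1},{"tx": 0.0003,"ty": -0.0002,"tz": 0,"yaw": 0.2,"gripper": -1},{"tx": 0.0003,"ty": -0.0002,"tz": 0,"yaw": 0.2,"gripper": -1}]'

```text
time_s: 14.4
tcp_pos: [0.5876, 0.0418, 0.1248]
tcp_rot: [-0.0, 0.997, 0.082, 0.0]
ft_force: [1.6, 1.0, -1.1]
opening: 0.0257
gripper_force: 45.0
```

```bash
python3 -c "
from h import *
go((.5868,.0413,.1249),1.83)"
```

```text
t 14.4 tcp [0.5876 0.0418 0.1248] A 0.163 q6 1.279 F [ 1.64  1.05 -1.14] M [ 0.514 -0.414  0.087] open 0.0257
 tx -0.0009 ty 0.0004 tz -0.0001 yaw -1.667
```

Call:
step_arm --deltas '[{"tx": 0,"ty": 0,"tz": 0,"yaw": 0.05,"gripper": -1},{"tx": 0,"ty": 0,"tz": 0,"yaw": 0.1,"gripper": -1},{"tx": 0,"ty": 0,"tz": 0,"yaw": 0.15,"gripper": -1},{"tx": 0,"ty": 0,"tz": 0,"yaw": 0.15,"gripper": -1},{"tx": 0,"ty": 0,"tz": 0,"yaw": 0.15,"gripper": -1}]'

```text
time_s: 14.9
tcp_pos: [0.5876, 0.0418, 0.1249]
tcp_rot: [-0.0, 1.0, 0.008, 0.0]
ft_force: [2.4, 2.2, -2.4]
opening: 0.0261
gripper_force: 45.0
```

```bash
python3 -c "
from h import *
go((.5868,.0413,.1249),1.83)"
```

```text
t 14.9 tcp [0.5876 0.0418 0.1249] A 0.016 q6 1.427 F [ 2.39  2.15 -2.4 ] M [ 0.69  -0.537  0.049] open 0.0261
 tx -0.0008 ty 0.0004 tz -0.0000 yaw -1.814
```

Call:
step_arm --deltas '[{"tx": 0.0002,"ty": -0.0002,"tz": 0,"yaw": 0.05,"gripper": -1},{"tx": 0.0002,"ty": -0.0002,"tz": 0,"yaw": 0.1,"gripper": -1},{"tx": 0.0002,"ty": -0.0002,"tz": 0,"yaw": 0.15,"gripper": -1},{"tx": 0.0002,"ty": -0.0002,"tz": 0,"yaw": 0.15,"gripper": -1},{"tx": 0.0002,"ty": -0.0002,"tz": 0,"yaw": 0.15,"gripper": -1}]'

```text
time_s: 15.4
tcp_pos: [0.5877, 0.0418, 0.1249]
tcp_rot: [-0.0, 0.998, -0.067, 0.0]
ft_force: [3.1, 2.7, -2.4]
opening: 0.0257
gripper_force: 45.0
```

```bash
python3 -c "
from h import *
go((.5868,.0413,.1249),1.83)"
```

```text
t 15.4 tcp [0.5877 0.0418 0.1249] A -0.134 q6 1.577 F [ 3.11  2.71 -2.4 ] M [ 0.628 -0.614  0.043] open 0.0257
 tx -0.0008 ty 0.0007 tz -0.0000 yaw -1.964
```

Call:
step_arm --deltas '[{"tx": 0.0002,"ty": -0.0002,"tz": 0,"yaw": 0.05,"gripper": -1},{"tx": 0.0002,"ty": -0.0002,"tz": 0,"yaw": 0.1,"gripper": -1},{"tx": 0.0002,"ty": -0.0002,"tz": 0,"yaw": 0.15,"gripper": -1},{"tx": 0.0002,"ty": -0.0002,"tz": 0,"yaw": 0.15,"gripper": -1},{"tx": 0.0002,"ty": -0.0002,"tz": 0,"yaw": 0.15,"gripper": -1}]'

```text
time_s: 15.9
tcp_pos: [0.5879, 0.0419, 0.1249]
tcp_rot: [0.0, 0.99, -0.142, -0.0]
ft_force: [2.6, 1.6, -2.6]
opening: 0.0257
gripper_force: 45.0
```

```bash
cat > avg.py <<'E'
from h import *
go((.5868,.0413,.1249),1.83)
m=[]; f=[]
for i in range(5):
    env.snapshot("top"); s=env.state(); m.append(s["moment"]); f.append(s["ft_force"])
m=np.array(m); print("Mz",m[:,2].round(3),m.mean(0).round(3),np.mean(f,0).round(2), s["tau"][5].round(3))
E
python3 avg.py
```

```text
t 15.9 tcp [0.5879 0.0419 0.1249] A -0.284 q6 1.727 F [ 2.65  1.6  -2.59] M [ 0.425 -0.522  0.061] open 0.0257
 tx -0.0009 ty 0.0009 tz -0.0000 yaw -2.114
Mz [0.084 0.067 0.056 0.016 0.031] [ 0.394 -0.532  0.051] [ 2.14  1.67 -2.57] 0.037
```

Call:
step_arm --deltas '[{"tx": 0,"ty": 0,"tz": 0,"yaw": 0.05,"gripper": -1},{"tx": 0,"ty": 0,"tz": 0,"yaw": 0.1,"gripper": -1},{"tx": 0,"ty": 0,"tz": 0,"yaw": 0.15,"gripper": -1},{"tx": 0,"ty": 0,"tz": 0,"yaw": 0.15,"gripper": -1},{"tx": 0,"ty": 0,"tz": 0,"yaw": 0.15,"gripper": -1}]'

```text
time_s: 16.65
tcp_pos: [0.5879, 0.0419, 0.1249]
tcp_rot: [0.0, 0.976, -0.216, 0.0]
ft_force: [2.0, 0.4, -3.6]
opening: 0.0259
gripper_force: 45.0
```

```bash
python3 avg.py
```

```text
t 16.65 tcp [0.5879 0.0419 0.1249] A -0.435 q6 1.878 F [ 2.01  0.43 -3.57] M [ 0.328 -0.652  0.078] open 0.0259
 tx -0.0007 ty 0.0011 tz 0.0000 yaw -2.265
Mz [ 0.056  0.062  0.101  0.075 -0.036] [ 0.318 -0.61   0.052] [ 2.73  1.19 -2.94] 0.045
```

Call:
step_arm --deltas '[{"tx": 0,"ty": 0,"tz": 0,"yaw": 0.05,"gripper": -1},{"tx": 0,"ty": 0,"tz": 0,"yaw": 0.1,"gripper": -1},{"tx": 0,"ty": 0,"tz": 0,"yaw": 0.12,"gripper": -1},{"tx": 0,"ty": 0,"tz": 0,"yaw": 0.12,"gripper": -1},{"tx": 0,"ty": 0,"tz": 0,"yaw": 0.12,"gripper": -1}]'

```text
time_s: 17.4
tcp_pos: [0.5879, 0.042, 0.1249]
tcp_rot: [0.0, 0.962, -0.274, 0.0]
ft_force: [3.0, -0.1, -3.5]
opening: 0.0253
gripper_force: 45.0
```

```bash
python3 avg.py
```

```text
t 17.4 tcp [0.5879 0.042  0.1249] A -0.555 q6 1.999 F [ 3.02 -0.09 -3.49] M [ 0.307 -0.663  0.126] open 0.0253
 tx -0.0006 ty 0.0011 tz 0.0000 yaw -2.385
Mz [0.089 0.05  0.045 0.113 0.094] [ 0.247 -0.663  0.078] [ 3.01  1.49 -3.56] 0.085
```

Call:
step_arm --deltas '[{"tx": 0,"ty": 0,"tz": 0,"yaw": 0.04,"gripper": -1},{"tx": 0,"ty": 0,"tz": 0,"yaw": 0.08,"gripper": -1},{"tx": 0,"ty": 0,"tz": 0,"yaw": 0.12,"gripper": -1},{"tx": 0,"ty": 0,"tz": 0,"yaw": 0.12,"gripper": -1},{"tx": 0,"ty": 0,"tz": 0,"yaw": 0.12,"gripper": -1}]'

```text
time_s: 18.15
tcp_pos: [0.5879, 0.042, 0.1249]
tcp_rot: [0.0, 0.944, -0.331, 0.0]
ft_force: [4.2, 0.0, -3.0]
opening: 0.0258
gripper_force: 45.0
```

```bash
python3 avg.py
```

```text
t 18.15 tcp [0.5879 0.042  0.1249] A -0.675 q6 2.118 F [ 4.16  0.02 -2.99] M [ 0.169 -0.726  0.125] open 0.0258
 tx -0.0004 ty 0.0012 tz 0.0000 yaw -2.505
Mz [0.119 0.134 0.034 0.212 0.133] [ 0.137 -0.71   0.126] [ 2.58  0.46 -3.46] 0.134
```

Call:
step_arm --deltas '[{"tx": 0,"ty": 0,"tz": 0,"yaw": 0.04,"gripper": -1},{"tx": 0,"ty": 0,"tz": 0,"yaw": 0.08,"gripper": -1},{"tx": 0,"ty": 0,"tz": 0,"yaw": 0.1,"gripper": -1},{"tx": 0,"ty": 0,"tz": 0,"yaw": 0.1,"gripper": -1},{"tx": 0,"ty": 0,"tz": 0,"yaw": 0.1,"gripper": -1}]'

```text
time_s: 18.9
tcp_pos: [0.5879, 0.0419, 0.1249]
tcp_rot: [0.0, 0.926, -0.378, -0.0]
ft_force: [2.8, 0.2, -4.3]
opening: 0.0257
gripper_force: 45.0
```

```bash
python3 avg.py
```

```text
t 18.9 tcp [0.5879 0.0419 0.1249] A -0.775 q6 2.219 F [ 2.81  0.16 -4.28] M [ 0.066 -0.682  0.272] open 0.0257
 tx -0.0003 ty 0.0012 tz 0.0000 yaw -2.605
Mz [0.165 0.207 0.2   0.158 0.179] [ 0.041 -0.685  0.182] [ 3.21 -0.15 -3.75] 0.191
```

Call:
step_arm --deltas '[{"tx": 0,"ty": 0,"tz": 0,"yaw": 0.02,"gripper": -1},{"tx": 0,"ty": 0,"tz": 0,"yaw": 0.03,"gripper": -1},{"tx": 0,"ty": 0,"tz": 0,"yaw": 0.03,"gripper": -1},{"tx": 0,"ty": 0,"tz": 0,"yaw": 0.03,"gripper": -1},{"tx": 0,"ty": 0,"tz": 0,"yaw": 0.03,"gripper": -1}]'

```text
time_s: 19.65
tcp_pos: [0.5879, 0.042, 0.1249]
tcp_rot: [0.0, 0.92, -0.392, 0.0]
ft_force: [3.4, 0.3, -3.4]
opening: 0.0259
gripper_force: 45.0
```

```bash
python3 avg.py
```

```text
t 19.65 tcp [0.5879 0.042  0.1249] A -0.806 q6 2.25 F [ 3.4   0.32 -3.39] M [-0.043 -0.714  0.232] open 0.0259
 tx -0.0003 ty 0.0013 tz 0.0000 yaw -2.636
Mz [0.152 0.155 0.172 0.126 0.151] [-0.039 -0.721  0.151] [ 2.8  -0.63 -3.79] 0.201
```

Call:
step_arm --deltas '[{"tx": 0,"ty": 0,"tz": 0,"yaw": 0.02,"gripper": -1},{"tx": 0,"ty": 0,"tz": 0,"yaw": 0.03,"gripper": -1},{"tx": 0,"ty": 0,"tz": 0,"yaw": 0.03,"gripper": -1},{"tx": 0,"ty": 0,"tz": 0,"yaw": 0.03,"gripper": -1},{"tx": 0,"ty": 0,"tz": 0,"yaw": 0.03,"gripper": -1}]'

```text
time_s: 20.4
tcp_pos: [0.5879, 0.042, 0.1249]
tcp_rot: [0.0, 0.914, -0.406, 0.0]
ft_force: [3.2, -0.9, -4.9]
opening: 0.026
gripper_force: 45.0
```

```bash
python3 avg.py
```

```text
t 20.4 tcp [0.5879 0.042  0.1249] A -0.836 q6 2.28 F [ 3.23 -0.92 -4.92] M [-0.086 -0.666  0.247] open 0.026
 tx -0.0002 ty 0.0013 tz 0.0000 yaw -2.666
Mz [0.273 0.271 0.26  0.214 0.195] [-0.079 -0.678  0.243] [ 2.97 -0.65 -4.09] 0.221
```

Call:
step_arm --deltas '[{"tx": 0,"ty": 0,"tz": 0,"yaw": -0.06,"gripper": -1},{"tx": 0,"ty": 0,"tz": 0,"yaw": -0.12,"gripper": -1},{"tx": 0,"ty": 0,"tz": 0,"yaw": -0.18,"gripper": -1},{"tx": 0,"ty": 0,"tz": 0,"yaw": -0.24,"gripper": -1},{"tx": 0,"ty": 0,"tz": 0,"yaw": -0.24,"gripper": -1}]'

```text
time_s: 21.15
tcp_pos: [0.5879, 0.042, 0.125]
tcp_rot: [-0.0, 0.956, -0.294, 0.0]
ft_force: [2.3, -0.6, -4.0]
opening: 0.0258
gripper_force: 45.0
```

```bash
python3 avg.py
```

```text
t 21.15 tcp [0.5879 0.042  0.125 ] A -0.596 q6 2.039 F [ 2.28 -0.56 -4.01] M [-0.164 -0.651  0.056] open 0.0258
 tx -0.0005 ty 0.0012 tz 0.0001 yaw -2.426
Mz [0.044 0.055 0.008 0.038 0.024] [-0.135 -0.683  0.034] [ 2.33 -0.94 -3.76] 0.061
```

Call:
step_arm --deltas '[{"tx": 0,"ty": 0,"tz": 0,"yaw": -0.06,"gripper": -1},{"tx": 0,"ty": 0,"tz": 0,"yaw": -0.06,"gripper": -1},{"tx": 0,"ty": 0,"tz": -0.002,"yaw": -0.06,"gripper": -1},{"tx": 0,"ty": 0,"tz": -0.004,"yaw": -0.06,"gripper": -1},{"tx": 0,"ty": 0,"tz": -0.006,"yaw": -0.06,"gripper": -1}]'

```text
time_s: 21.9
tcp_pos: [0.5877, 0.042, 0.1312]
tcp_rot: [0.0, 0.964, -0.265, -0.0]
ft_force: [-0.1, -0.4, -1.2]
opening: 0.0256
gripper_force: 45.0
```

Call:
step_arm --deltas '[{"tx": 0,"ty": 0,"tz": -0.01,"yaw": 0,"gripper": -1},{"tx": 0,"ty": 0,"tz": -0.025,"yaw": 0,"gripper": -1},{"tx": 0,"ty": 0,"tz": -0.05,"yaw": 0,"gripper": -1},{"tx": 0,"ty": 0,"tz": -0.075,"yaw": 0,"gripper": -1},{"tx": 0,"ty": 0,"tz": -0.083,"yaw": 0,"gripper": -1}]'

```text
time_s: 22.4
tcp_pos: [0.5885, 0.0421, 0.2171]
tcp_rot: [-0.0, 0.964, -0.265, 0.002]
ft_force: [-1.2, -0.2, -1.3]
opening: 0.0257
gripper_force: 45.0
```

```bash
python3 - <<'E'
from h import *
go((.5347,-.1884,.21),-.656)
p=env.snapshot("side"); q=env.snapshot("top"); s,t,a=tool()
u,v=proj(p,t-[0,0,.106]).round().astype(int); 
a=cv2.resize(p["image"][185:265,255:335],(400,400),interpolation=cv2.INTER_LANCZOS4)
b=cv2.resize(q["image"][160:225,245:310],(400,400),interpolation=cv2.INTER_LANCZOS4)
cv2.imwrite("pics/clamped.png",np.hstack([a,b])); print(u,v)
E
```

```text
t 22.4 tcp [0.5885 0.0421 0.2171] A -0.536 q6 1.98 F [-1.17 -0.24 -1.3 ] M [ 0.053 -0.015  0.03 ] open 0.0257
 tx 0.0715 ty 0.2256 tz 0.0071 yaw 0.120
298 201
```

View pics/clamped.png

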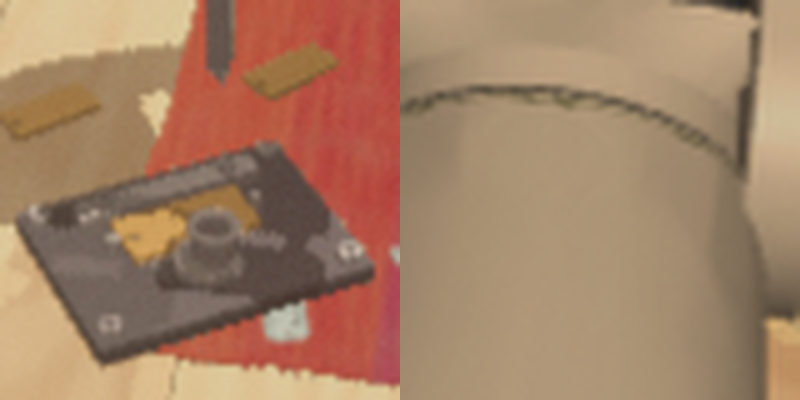

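Call:
step_arm --deltas '[{"tx": 0.0143,"ty": 0.0451,"tz": 0,"yaw": 0,"gripper": -1},{"tx": 0.0286,"ty": 0.0902,"tz": 0,"yaw": 0,"gripper": -1},{"tx": 0.0429,"ty": 0.1354,"tz": 0,"yaw": 0,"gripper": -1},{"tx": 0.0572,"ty": 0.1805,"tz": 0,"yaw": 0,"gripper": -1},{"tx": 0.0715,"ty": 0.2256,"tz": 0,"yaw": 0,"gripper": -1}]'

```text
time_s: 23.0
tcp_pos: [0.5329, -0.1899, 0.2125]
tcp_rot: [-0.0, 0.964, -0.265, -0.001]
ft_force: [0.9, -0.6, -1.4]
opening: 0.026
gripper_force: 45.0
```

Call:
step_arm --deltas '[{"tx": 0,"ty": 0,"tz": 0,"yaw": 0,"gripper": -1},{"tx": 0,"ty": 0,"tz": 0.01,"yaw": 0,"gripper": -1},{"tx": 0,"ty": 0,"tz": 0.02,"yaw": 0,"gripper": -1},{"tx": 0,"ty": 0,"tz": 0.025,"yaw": 0,"gripper": -1},{"tx": 0,"ty": 0,"tz": 0.025,"yaw": 0,"gripper": -1}]'

```text
time_s: 23.5
tcp_pos: [0.534, -0.1872, 0.1876]
tcp_rot: [-0.0, 0.964, -0.264, -0.001]
ft_force: [-0.2, -0.8, -1.1]
opening: 0.0257
gripper_force: 45.0
```

```bash
python3 - <<'E'
from h import *
go((.5346,-.1884,.1105))
p=env.snapshot("side"); q=env.snapshot("top"); s,t,a=tool()
u,v=proj(p,t-[0,0,.106]); print(u,v,proj(p,(.5346,-.1884,.062)))
u,v=int(u),int(v); print(u-30,v-30)
a=cv2.resize(p["image"][v-30:v+30,u-30:u+30],(400,400),interpolation=cv2.INTER_LANCZOS4)
b=cv2.resize(q["image"][165:215,235:285],(400,400),interpolation=cv2.INTER_LANCZOS4)
cv2.imwrite("pics/overhole.png",np.hstack([a,b]))
E
```

```text
t 23.5 tcp [ 0.534  -0.1872  0.1876] A -0.535 q6 1.561 F [-0.22 -0.85 -1.08] M [ 0.021  0.012 -0.014] open 0.0257
 tx 0.0012 ty 0.0007 tz 0.0771 
323.8613951834834 300.7413405108389 [323.48341597 309.24568508]
293 270
```

View pics/overhole.png

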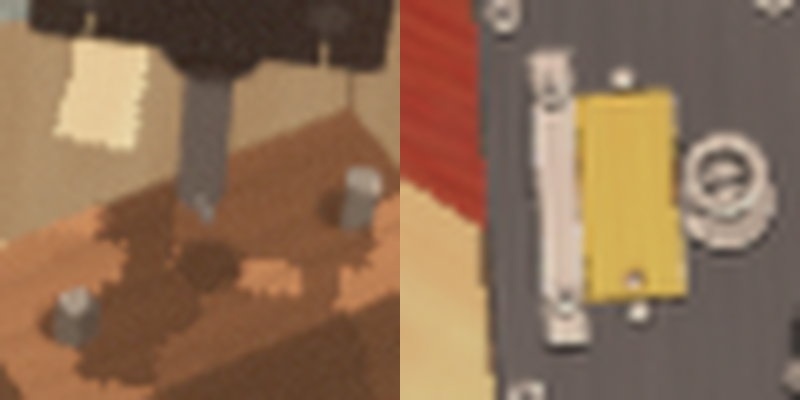

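Call:
step_arm --deltas '[{"tx": 0.0011,"ty": 0.0007,"tz": 0.005,"yaw": 0,"gripper": -1},{"tx": 0.0011,"ty": 0.0007,"tz": 0.012,"yaw": 0,"gripper": -1},{"tx": 0.0011,"ty": 0.0007,"tz": 0.02,"yaw": 0,"gripper": -1},{"tx": 0.0011,"ty": 0.0007,"tz": 0.028,"yaw": 0,"gripper": -1},{"tx": 0.0011,"ty": 0.0007,"tz": 0.03,"yaw": 0,"gripper": -1}]'

```text
time_s: 24.1
tcp_pos: [0.5343, -0.1894, 0.1576]
tcp_rot: [-0.0, 0.964, -0.265, -0.001]
ft_force: [0.7, 0.1, -1.4]
opening: 0.0255
gripper_force: 45.0
```

```bash
python3 -c "
from h import *
go((.5346,-.1884,.1105))"
```

```text
t 24.1 tcp [ 0.5343 -0.1894  0.1576] A -0.536 q6 1.56 F [ 0.67  0.05 -1.42] M [ 0.069  0.071 -0.003] open 0.0255
 tx -0.0003 ty -0.0010 tz 0.0471
```

Call:
step_arm --deltas '[{"tx": 0,"ty": -0.0008,"tz": 0.012,"yaw": 0,"gripper": -1},{"tx": 0,"ty": -0.0008,"tz": 0.024,"yaw": 0,"gripper": -1},{"tx": 0,"ty": -0.0008,"tz": 0.034,"yaw": 0,"gripper": -1},{"tx": 0,"ty": -0.0008,"tz": 0.041,"yaw": 0,"gripper": -1},{"tx": 0,"ty": -0.0008,"tz": 0.0445,"yaw": 0,"gripper": -1}]'

```text
time_s: 24.6
tcp_pos: [0.5349, -0.1888, 0.1135]
tcp_rot: [-0.0, 0.964, -0.265, -0.001]
ft_force: [0.3, -0.3, -0.5]
opening: 0.0258
gripper_force: 45.0
```

Call:
step_arm --deltas '[{"tx": 0,"ty": 0,"tz": 0.0006,"yaw": 0,"gripper": -1},{"tx": 0,"ty": 0,"tz": 0.0012,"yaw": 0,"gripper": -1},{"tx": 0,"ty": 0,"tz": 0.0018,"yaw": 0,"gripper": -1},{"tx": 0,"ty": 0,"tz": 0.0022,"yaw": 0,"gripper": -1},{"tx": 0,"ty": 0,"tz": 0.0022,"yaw": 0,"gripper": -1}]'

```text
time_s: 25.1
tcp_pos: [0.5351, -0.189, 0.1124]
tcp_rot: [0.0, 0.964, -0.265, 0.0]
ft_force: [-0.9, -0.1, -1.2]
opening: 0.0257
gripper_force: 45.0
```

Call:
step_arm --deltas '[{"tx": 0,"ty": 0,"tz": 0.0004,"yaw": 0,"gripper": -1},{"tx": 0,"ty": 0,"tz": 0.0008,"yaw": 0,"gripper": -1},{"tx": 0,"ty": 0,"tz": 0.0012,"yaw": 0,"gripper": -1},{"tx": 0,"ty": 0,"tz": 0.0016,"yaw": 0,"gripper": -1},{"tx": 0,"ty": 0,"tz": 0.0016,"yaw": 0,"gripper": -1}]'

```text
time_s: 25.6
tcp_pos: [0.5351, -0.189, 0.1106]
tcp_rot: [-0.0, 0.964, -0.265, -0.0]
ft_force: [-0.2, -0.1, -1.3]
opening: 0.0256
gripper_force: 45.0
```

Call:
step_arm --deltas '[{"tx": 0,"ty": 0,"tz": 0.0002,"yaw": 0,"gripper": -1},{"tx": 0,"ty": 0,"tz": 0.0004,"yaw": 0,"gripper": -1},{"tx": 0,"ty": 0,"tz": 0.0006,"yaw": 0,"gripper": -1},{"tx": 0,"ty": 0,"tz": 0.0006,"yaw": 0,"gripper": -1},{"tx": 0,"ty": 0,"tz": 0.0006,"yaw": 0,"gripper": -1}]'

```text
time_s: 26.1
tcp_pos: [0.5351, -0.1889, 0.11]
tcp_rot: [-0.0, 0.964, -0.265, 0.0]
ft_force: [0.4, 0.4, -1.4]
opening: 0.0258
gripper_force: 45.0
```

Call:
step_arm --deltas '[{"tx": 0,"ty": 0,"tz": 0.0002,"yaw": 0,"gripper": -0.3},{"tx": 0,"ty": 0,"tz": 0.0002,"yaw": 0,"gripper": 0},{"tx": 0,"ty": 0,"tz": 0.0002,"yaw": 0,"gripper": 0.6},{"tx": 0,"ty": 0,"tz": 0.0002,"yaw": 0,"gripper": 0.8},{"tx": 0,"ty": 0,"tz": 0.0002,"yaw": 0,"gripper": 0.8}]'

```text
time_s: 26.6
tcp_pos: [0.5351, -0.189, 0.1099]
tcp_rot: [0.0, 0.964, -0.265, 0.0]
ft_force: [1.0, -0.0, 0.5]
opening: 0.0609
gripper_force: 0.0
```

Call:
step_arm --deltas '[{"tx": 0,"ty": 0,"tz": -0.02,"yaw": 0,"gripper": 0.8},{"tx": 0,"ty": 0,"tz": -0.05,"yaw": 0,"gripper": 0.8},{"tx": 0,"ty": 0,"tz": -0.09,"yaw": 0,"gripper": 0.8},{"tx": 0,"ty": 0,"tz": -0.13,"yaw": 0,"gripper": 0.8},{"tx": 0,"ty": 0,"tz": -0.15,"yaw": 0,"gripper": 0.8}]'

```text
time_s: 27.1
tcp_pos: [0.5356, -0.1892, 0.2635]
tcp_rot: [0.001, 0.964, -0.265, 0.002]
ft_force: [-0.0, 0.2, -0.5]
opening: 0.0794
gripper_force: 0.0
```

```bash
python3 - <<'E'
from h import *
go((.5346,-.1884,.1105))
P=[env.snapshot("side"),env.snapshot("top")]
p=P[0]
a=cv2.resize(p["image"][150:350,210:410],(600,600),interpolation=cv2.INTER_CUBIC)
cv2.imwrite("pics/end.png",a)
for q in("hammer","cuff","punch_block","blank"):
    print(q,[[(np.round(x["point"],1).tolist(),x["confidence"]) for x in env.place_of(p,q)[:2]] for p in P])
E
```

```text
t 27.1 tcp [ 0.5356 -0.1892  0.2635] A -0.536 q6 1.561 F [-0.04  0.18 -0.55] M [0.048 0.01  0.056] open 0.0794
 tx -0.0013 ty -0.0002 tz 0.1530 
hammer [[([191.7, 238.8], 0.76)], [([238.3, 285.3], 0.6)]]
cuff [[([375.5, 286.2], 0.67)], [([347.0, 147.0], 0.58)]]
punch_block [[([230.0, 187.8], 0.79)], [([167.1, 222.2], 0.95), ([255.6, 191.0], 0.28)]]
blank [[([265.5, 208.5], 0.58), ([296.6, 230.9], 0.5)], [([263.2, 192.5], 0.75), ([216.7, 202.4], 0.5)]]
```

View pics/end.png

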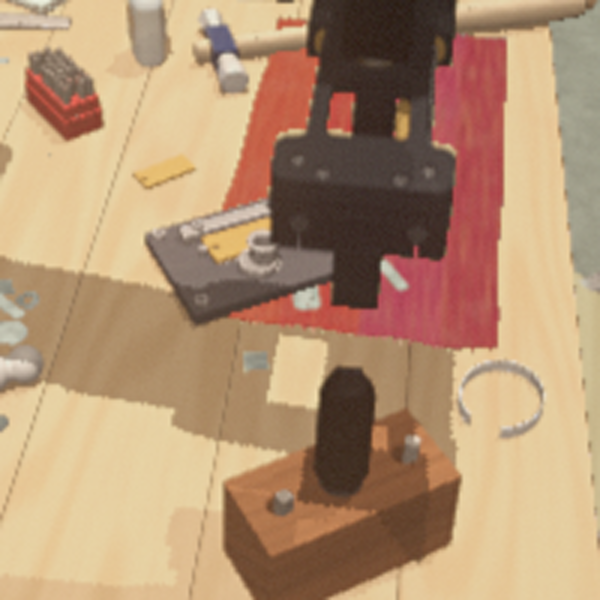

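The screwdriver stands upright in its hole (crop 345,430), the gripper is clear of it, and the blank lies clamped in the jig (crop 240,240). The cuff, hammer and punch block have not moved, so I am handing in.

```bash
python3 -c "
from plant import env
print(env.close_job())"
```

```text
the job is handed in; nothing more can be done
None
```

The job is handed in at about 28 s: the blank is clamped against the fence at roughly 0.22 N m (target 0.2), the screwdriver is back in its stand and released, and the punch block, hammer and cuff were not touched; no verdict came back.

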